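# Slide a tall battery pack home into its charging corner

## Robot

A 7-joint arm with a two-finger parallel gripper is mounted at the origin on a cart in front of the work surface, level with it; the furniture and walls round the work are solid. World frame = base frame: x ahead of the robot, y to its left, z up, the work surface at z = 0. Lengths are in m, angles in rad, forces in N, time in s.
With the tool pointing down it reaches from about 0.4 to 0.9 m from the base axis. Payload 5.5 kg.
Tool frame: the origin (TCP) lies between the finger pads; the fingertips stand 17 mm ahead of it and the grasp point (between the pads) lies 2 mm behind it; y points along the fingers, x is the direction in which the jaws open and shut, and the axes are right-handed (so a half turn about y gives the same grasp; the last joint's range is limited). The gripper opens to 85 mm and grips with 20 to 120 N. Pads are 22 mm wide; open, the fingers measure 114 mm over their backs; the gripper's body (76 mm by 85 mm) begins 54 mm behind the grasp point. The pads swing forward as they close: fully open they stand 13 mm farther back than shut.
Start: joints at [1.378, 0.501, -0.427, 1.55, 0.221, 1.138, -0.21], TCP at [0.286, -0.584, 0.248] pointing down, gripper open.
Joint ranges: [-2.88, 2.88], [-0.31, 2.03], [-1.54, 1.56], [0.2, 2.42], [-1.41, 4.55], [0.19, 2.02], [-2.57, 2.57]. Speed limits (rad/s): [2.57, 2.57, 3.14, 3.14, 3.14, 3.14, 3.14].

## Interface

Orientations are given as a rotation vector (axis times angle).
In Python, from cell import readout, viewer, arm gives the robot as it stands.
- The arm moves only by the shell command python3 -m creep 'ROWS' [FORCE]. ROWS is JSON, one flat list of numbers, 7 for each row, row after row: the gripper's target within -1 to 1 (fully open at 1, half-way at 0, shut at -1), then the shift along the world's x, y, z in mm, then the turn, a rotation vector about the world's x, y, z in degrees. A call has 1 to 12 rows; each row shifts and turns the commanded pose from where the row before left it; what a row does not reach is not made up. A row lasts 1/12 s, in which the tool goes at most 41.7 mm and 7.16 degrees, less where a joint would pass 70% of its speed; a pose out of reach is approached as far as the arm can. A call is refused whole if a number of a shift passes 41.7 or a number of a turn 7.16, either way. A call with a gripper value outside its range is refused whole. The fingers move at their own pace and stop on an object; FORCE is the grip in N (left out, the last holds). Time passes only in rows, so rows that do not move let the fingers close. It gives the time, the measured TCP pose, the force and the opening at its end, in the units of the state.
- readout.get_state(): the state, without advancing time (a new reading comes with each control period).
- viewer.capture(name): name is "side" or "top"; returns a dict with "pixels" (480x640x3 uint8, red, green, blue), "fx", "fy", "cx", "cy" (pixels), "xyz" and "rotation" of the camera in the world. Camera axes: x right, y down, z forward; pixel columns grow to the right and rows downward; lengths in m; the calibration is good to about 2 mm. A picture is of the moment at which its call begins. There is no depth.
- arm.job_done(): hands the job in, once; it reports no verdict.
The state is a dict: "time": time; "qpos": joint angles; "qd": joint speeds; "tau": joint torques, N m; "position": TCP position; "tcp_rot": TCP orientation; "force": force on the tool from outside, world axes, zero at the start; "moment": the same for the moment, N m; "gripper_width": finger opening in m.
Only numpy, scipy, OpenCV 4.12 (cv2) and the standard library are available. Lean on these libraries where they do the work, as an engineer would, in place of code of your own. Each camera call takes 0.05 s, during which the arm holds its last target.

## Task

Push the tall blue battery pack across the bench into its charging corner, until its back is flush against the long rail and its left side is flush against the short rail. It is heavy and tips over easily when pushed high up, so push it low near its base: it has to slide upright, without rocking. Do not lift it or touch its carrying handle, and leave the dropper bottle, lens canister and wafer carrier where they stand.

Things in the scene. Friction and masses are not known exactly. Their poses are not given: they have to be found in the camera images.
- pack: Loose battery pack, 0.65 to 1 kg: upright box with flat sides, 80 mm deep (x) x 100 wide (y) x 150 high, blue, 30 mm black plinth (flush), grey lid, lamps on the front (-x). A bar handle reaches 186 mm above the bench. Origin: centre of the underside; x points to its back, y to its left, z up. Sliding it takes 3 to 7 N; pushed over 50 mm above the bench it may tip.
- dock: Charging corner, fixed: two aluminium rails, 24 mm high, 14 thick, at a right angle on the bare bench. Origin: where the centre of the pack's underside lies when home; the home pack has the same axes. Inner face of the long back rail: x = +40 mm, y = +50 to -200 mm; of the short side rail: y = +50 mm, x = +40 to -50 mm. Open to -x and -y; yellow lines mark the near right corner.
- handle: The pack's carrying handle, fixed on its lid; not to be touched. Origin: centre of the lid's upper face, 150 mm above the underside of the pack.
- dropper: Brown-red dropper bottle with a black cap, 36 mm across, 86 mm high, loose, near the front edge, left of the work. Origin: centre of its underside.
- canister: Black lens canister, upright cylinder 37 mm across, 62 mm high, loose, near the front edge, right of the work. Origin: centre of its underside.
- carrier: White round wafer carrier, flat disc 64 mm across, 14 mm high, loose, to the right of the work. Origin: centre of its underside.
Things that resemble listed ones, but are neither listed nor needed, are in the scene too. Leave any orange look-alike of the dropper alone.

How it is judged:
At the end, for the whole second after the job is handed in: The pack stands upright and at rest on the bench in the charging corner, within 4 mm of home both ways (flush with the back rail and the side rail) and square to within 0.06 rad; the three bystanders stand within 20 mm of where they were (x of pack in the frame of dock between -0.004 and 0.004 m and y of pack in the frame of dock between -0.004 and 0.004 m and angle between the x axis of pack and the x axis of dock, either way round below 0.06 rad and angle between pack's own z axis and vertical below 0.03 rad and height (world z) of pack below 0.003 m and linear speed of pack below 0.01 m/s and distance of each of dropper, canister, carrier from where it was at the start of the episode below 0.02 m and angle between each of dropper, canister, carrier's own z axis and vertical below 0.2 rad); the robot touches nothing.
It fails at once if the pack rocks or tips (leans more than 0.1 rad) (angle between pack's own z axis and vertical above 0.1 rad).
It fails at once if the pack is lifted off the bench (8 mm) (height (world z) of pack above 0.008 m).
It fails at once if the carrying handle is touched (contact force between any of the fingers, the arm and handle above 0.5 N).
It fails at once if the dropper bottle, canister or wafer carrier is shoved (20 mm) or tipped (distance of any of dropper, canister, carrier from where it was at the start of the episode above 0.02 m or angle between any of dropper, canister, carrier's own z axis and vertical above 0.2 rad).
It also fails if it takes over 67 s, if anything falls off the work surface, if the arm or the gripper's body presses on something with over 40 N, if the wrist force passes 120 N, or if a joint passes its speed limit or range.

## Working session

There is one attempt and no reset: what is moved stays moved. The work goes in short steps, Python scripts to look and compute and a shell command to move; the robot and the scene stay as the last step left them, time stands still between calls to the robot, and variables do not carry over. Pictures are saved under pics/ and viewed, and the job is handed in when it is done.

```bash
mkdir -p pics; ls; python3 - <<'E'
from cell import readout, viewer
import cv2,numpy as np
s=readout.get_state();print(s)
for n in("side","top"):
    c=viewer.capture(n);cv2.imwrite(f"pics/{n}0.png",c["pixels"][:,:,::-1]);print({k:v for k,v in c.items() if k!="pixels"})
E
```

```text
pics
{'time': 0.0, 'qpos': array([ 1.37817194,  0.50189236, -0.42677202,  1.55146781,  0.22079428,
        1.13830011, -0.21030783]), 'qd': array([-0.00047048, -0.00311541, -0.0012499 ,  0.0018392 , -0.00193467,
       -0.00093835, -0.00053797]), 'tau': array([ 6.26174933e-04, -5.69512475e+01, -5.81649318e+00, -2.80934680e+01,
        1.04087059e-02,  1.20426391e-02, -2.08968970e-05]), 'position': array([ 0.28578595, -0.58305142,  0.2472223 ]), 'tcp_rot': array([-1.38987747,  0.86843483, -0.8657001 ]), 'force': array([-0.25711548, -0.23026086,  0.05132447]), 'moment': array([-0.02927799,  0.01178332, -0.04027116]), 'gripper_width': 0.08561511797797362}
{'fx': 437.73737661065155, 'fy': 437.73737661065155, 'cx': 316.45771469672036, 'cy': 244.01983000565903, 'xyz': array([ 0.6166584 , -0.61076282,  0.94582306]), 'rotation': array([-2.57933711, -0.18627388,  0.06600717])}
{'fx': 481.72717049895, 'fy': 481.72717049895, 'cx': 323.42381153298425, 'cy': 247.43223111224953, 'xyz': array([ 0.39846916, -0.10409001,  0.96332086]), 'rotation': array([-2.10417596,  2.15913921, -0.22764116])}
```

View pics/side0.png

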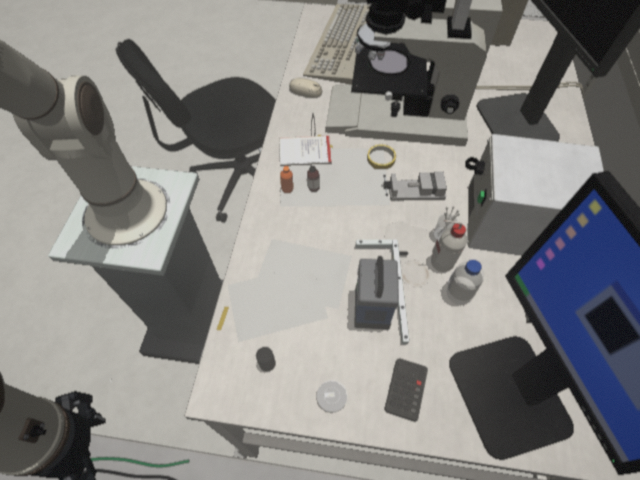

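View pics/top0.png

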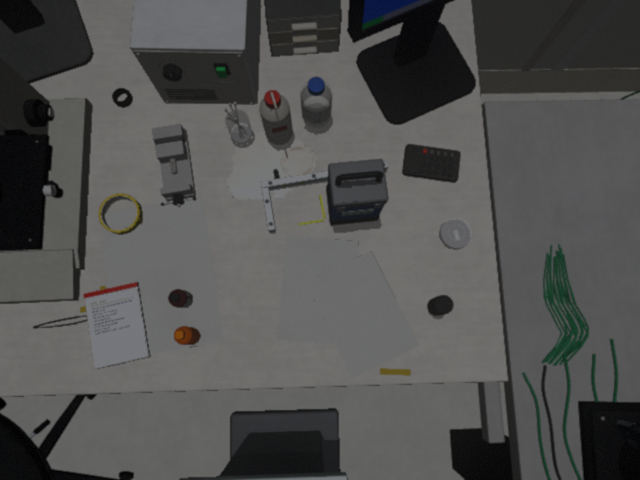

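```bash
python3 - <<'E'
from cell import readout
from scipy.spatial.transform import Rotation as R
print(R.from_rotvec(readout.get_state()['tcp_rot']).as_matrix().round(3))
E
```

```text
[[ 0.44  -0.001  0.898]
 [-0.898  0.002  0.44 ]
 [-0.002 -1.     0.   ]]
```

```bash
cat > h.py <<'E'
from cell import readout, viewer
import cv2,numpy as np
from scipy.spatial.transform import Rotation as R
def cap(n,name=None):
    c=viewer.capture(n)
    if name: cv2.imwrite(name,c["pixels"][:,:,::-1]); np.savez(name+".npz",**c)
    return c
def load(name): return dict(np.load(name+".npz"))
def ray(c,u,v,z):
    d=R.from_rotvec(c["rotation"]).as_matrix()@np.array([(u-c["cx"])/c["fx"],(v-c["cy"])/c["fy"],1])
    return c["xyz"]+d*(z-c["xyz"][2])/d[2]
def proj(c,P):
    p=(np.atleast_2d(P)-c["xyz"])@R.from_rotvec(c["rotation"]).as_matrix()
    return np.c_[c["cx"]+c["fx"]*p[:,0]/p[:,2],c["cy"]+c["fy"]*p[:,1]/p[:,2]]
def crop(c,x0,y0,x1,y1,k,out,gain=1.6,pts=()):
    im=c["pixels"][y0:y1,x0:x1,::-1]
    im=cv2.resize(np.clip(im*gain,0,255).astype(np.uint8),None,fx=k,fy=k,interpolation=cv2.INTER_CUBIC)
    for u in range((x0//10+1)*10,x1,10):
        cv2.line(im,(int((u+.5-x0)*k),0),(int((u+.5-x0)*k),4 if u%50 else 12),(0,0,255),1)
        if u%20==0: cv2.putText(im,str(u),(int((u-x0)*k)-8,22),0,.35,(0,0,255),1)
    for v in range((y0//10+1)*10,y1,10):
        cv2.line(im,(0,int((v+.5-y0)*k)),(6,int((v+.5-y0)*k)),(0,0,255),1)
        if v%20==0: cv2.putText(im,str(v),(8,int((v-y0)*k)+4),0,.35,(0,0,255),1)
    for p in pts: cv2.circle(im,(int((p[0]+.5-x0)*k),int((p[1]+.5-y0)*k)),2,(0,255,0),-1)
    cv2.imwrite(out,im)
E
python3 - <<'E'
from h import *
c=cap("top","pics/t1.png"); crop(c,250,150,400,260,5,"pics/t1c.png")
c=cap("side","pics/s1.png"); crop(c,335,220,425,350,4.5,"pics/s1c.png")
E
```

```text
(no output)
```

View pics/t1c.png

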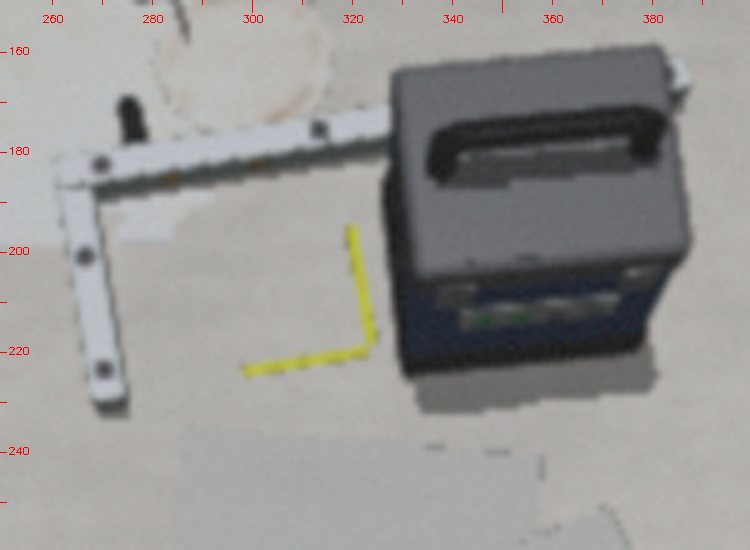

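View pics/s1c.png

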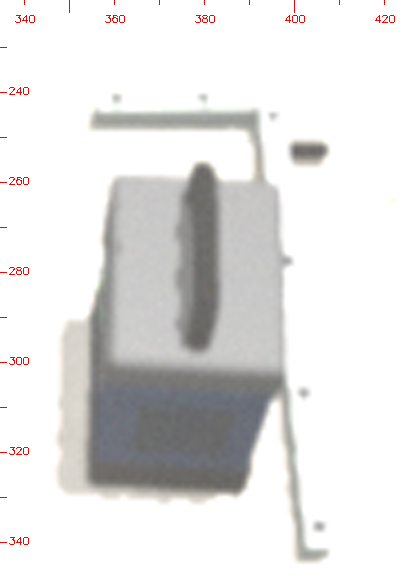

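```bash
cat > fit.py <<'E'
from h import *
from scipy.optimize import least_squares
def fit(obs,x0):
    # obs: list (cam, local xyz, u, v)
    def T(x,p): 
        co,s=np.cos(x[2]),np.sin(x[2]); return np.array([x[0]+co*p[0]-s*p[1],x[1]+s*p[0]+co*p[1],p[2]])
    def f(x): return np.concatenate([proj(c,T(x,p))[0]-[u,v] for c,p,u,v in obs])
    r=least_squares(f,x0,loss="soft_l1"); return r.x,f(r.x).reshape(-1,2)
E
python3 - <<'E'
from fit import *
t=load("pics/t1.png");s=load("pics/s1.png")
D=[(t,(.04,.05,.024),269.4,187.4),(t,(-.05,.05,.024),275,228.6),(t,(.04,-.2,.024),387,167),
(s,(.04,.05,.024),390.6,248.2),(s,(-.05,.05,.024),355.4,248.2),(s,(.04,-.2,.024),401,343.8),(t,(-.04,-.05,0),325,219.4)]
P=[(t,(.04,.05,.15),329,164),(t,(.04,-.05,.15),382,159),(t,(-.04,-.05,.15),388,199),(t,(-.04,.05,.15),333.6,205.6),(t,(-.04,.05,0),331.4,225.4),(t,(-.04,-.05,0),378.6,219.4),
(s,(-.04,.05,.15),360.1,259.3),(s,(.04,.05,.15),396.6,260),(s,(.04,-.05,.15),397.9,303.3),(s,(-.04,-.05,.15),359,300),(s,(-.04,-.05,0),354.6,327.8),(s,(.04,-.05,0),388.3,328.9)]
for o in(D,P):
    for w in (o,[q for q in o if q[0] is t],[q for q in o if q[0] is s]):
        x,r=fit(w,[.55,-.1,0]);print(x.round(4));
        if w is o:print(r.round(1).tolist())
print("dropper",ray(t,180,300,.043),"canister",ray(t,440,306,.03),"carrier",ray(t,455,234,.01))
print("calc",ray(t,430,162,.01),"clips")
E
```

```text
[ 0.6751 -0.0776  0.1465]
[[0.2, -0.8], [1.5, 0.6], [2.9, 0.2], [0.4, -2.8], [-0.8, -2.6], [0.3, -0.4], [-0.4, -0.3]]
[ 0.6747 -0.0756  0.1523]
[ 0.6755 -0.0832  0.1437]
[ 0.6734 -0.1894  0.098 ]
[[-1.9, -1.4], [0.5, -2.6], [1.3, 0.1], [-0.7, 0.1], [-1.4, 0.3], [-0.6, 0.6], [-1.9, -1.3], [-0.1, -0.5], [1.0, 0.1], [-0.8, 1.8], [-1.1, 1.5], [0.6, 1.9]]
[ 0.6729 -0.1902  0.1036]
[ 0.6744 -0.1875  0.0744]
dropper [0.48036357 0.14686225 0.043     ] canister [ 0.45685949 -0.35066246  0.03      ] carrier [ 0.60310089 -0.39743153  0.01      ]
calc [ 0.7586748  -0.35702955  0.01      ] clips
```

Candidates for the pack: the dark-blue box with lid and handle at top px (357,190). The grey instrument box (195,45) has no handle. Dropper candidates: the brown-red one at (180,298) is mine, and the orange one at (186,336) is a look-alike to leave alone. The pack crop showed the blue body, black plinth, grey lid and bar handle, so the choice is confirmed.

In the dock frame the pack is about 18 mm off the back rail and 110 mm right of home. The plan is to push from the front to the long rail, then from the right along it.

```bash
python3 -m creep '[0,20,30,0,0,0,-6, 0,20,30,0,0,0,-6, 0,20,30,0,0,0,-5.6, 0,20,30,0,0,0,0, 0,20,30,0,0,0,0, 0,20,30,0,0,0,0, 0,20,30,0,0,0,0, 0,20,30,0,0,0,0, 0,20,30,0,0,0,0, 0,20,30,0,0,0,0, 0,20,30,0,0,0,0, 0,20,30,0,0,0,0]' 60; python3 -m creep '[0,0,0,0,0.735,-4.95,0, 0,0,0,0,0.735,-4.95,0, 0,0,0,0,0.735,-4.95,0, 0,0,0,0,0.735,-4.95,0, 0,0,0,0,0.735,-4.95,0, 0,0,0,0,0.735,-4.95,0, 0,0,0,0,0.735,-4.95,0, 0,0,0,0,0.735,-4.95,0, 0,0,0,0,0.735,-4.95,0, 0,0,0,0,0.735,-4.95,0, 0,0,0,0,0,0,0, 0,0,0,0,0,0,0]'
python3 - <<'E'
from h import *
s=readout.get_state();print(s['position'],R.from_rotvec(s['tcp_rot']).as_matrix().round(3),s['qpos'].round(2))
E
```

```text
time: 1.2
position: [0.5267, -0.2221, 0.2483]
tcp_rot: [-1.276, 1.099, -1.099]
force: [1.0, -0.9, -0.0]
gripper_width: 0.043
time: 2.2
position: [0.5262, -0.2226, 0.2452]
tcp_rot: [-0.618, 0.547, -1.342]
force: [0.3, 0.5, 0.7]
gripper_width: 0.0426
[ 0.52616603 -0.22255178  0.24521216] [[ 0.15   0.715  0.683]
 [-0.989  0.116  0.095]
 [-0.012 -0.689  0.724]] [ 1.73  0.4  -1.2   2.26 -0.94  0.24  0.12]
```

```bash
python3 -m creep '[0,5,2,-16,0,0,0, 0,5,2,-16,0,0,0, 0,5,2,-16,0,0,0, 0,5,2,-16,0,0,0, 0,5,2,-16,0,0,0, 0,5,2,-16,0,0,0, 0,5,2,-16,0,0,0, 0,5,2,-16,0,0,0, 0,5,2,-16,0,0,0, 0,5,2,-16,0,0,0, 0,0,0,0,0,0,0]'
python3 - <<'E'
from h import *
s=readout.get_state();print(s['position'],R.from_rotvec(s['tcp_rot']).as_matrix().round(3),s['qpos'].round(2))
c=cap("top","pics/t2.png"); crop(c,250,120,410,280,4,"pics/t2c.png")
c=cap("side","pics/s2.png"); crop(c,270,220,425,370,4,"pics/s2c.png")
E
```

```text
time: 3.12
position: [0.5761, -0.231, 0.1288]
tcp_rot: [-0.64, 0.585, -1.267]
force: [-0.2, 0.2, -0.2]
gripper_width: 0.0429
[ 0.57607925 -0.23102019  0.12879813] [[ 0.203  0.671  0.713]
 [-0.978  0.175  0.113]
 [-0.049 -0.72   0.692]] [ 1.29  0.63 -0.77  2.16 -1.4   0.19  0.69]
```

View pics/t2c.png

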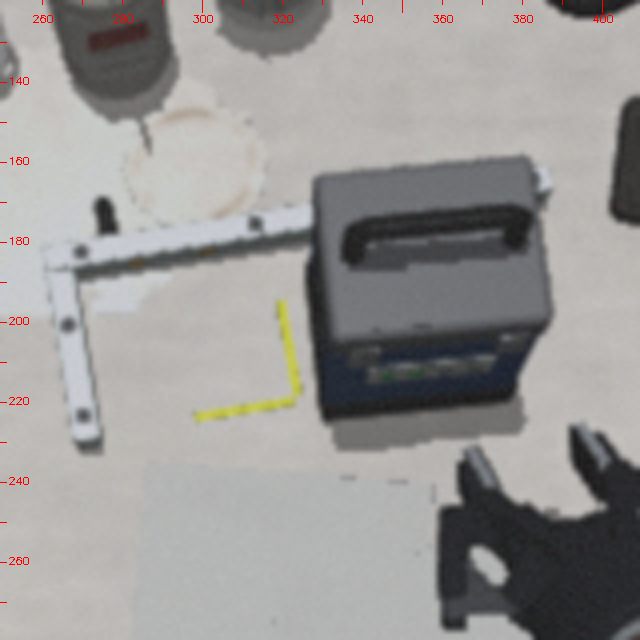

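View pics/s2c.png

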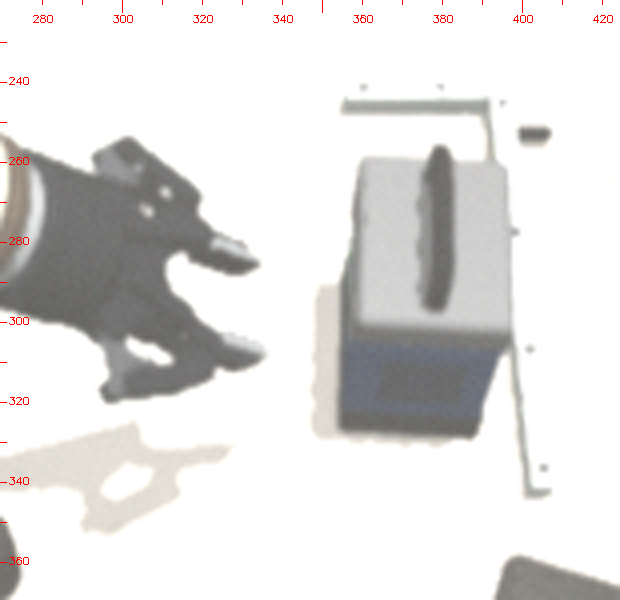

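```bash
cat >> h.py <<'E'
def want(az,al,flip=1):
    d=np.array([np.cos(az),np.sin(az),0]); y=np.sin(al)*d-[0,0,np.cos(al)]; x=flip*np.array([np.sin(az),-np.cos(az),0])
    return np.c_[x,y,np.cross(x,y)]
def dturn(W):
    return np.degrees((R.from_matrix(W)*R.from_rotvec(readout.get_state()['tcp_rot']).inv()).as_rotvec())
E
python3 - <<'E'
from h import *
for al in(30,35): print(dturn(want(.148,np.radians(al))),dturn(want(-.1,np.radians(al))))
E
```

```text
[-5.21036115 13.2345052  -2.93239602] [ -3.54627078  13.82719572 -17.06845844]
[-4.33950771  8.31149375 -3.06484176] [ -3.29024519   8.81666875 -17.24236194]
```

```bash
python3 -m creep '[0,0,4,0,-1.2,2.8,-0.75, 0,0,4,0,-1.2,2.8,-0.75, 0,0,4,0,-1.2,2.8,-0.75, 0,0,4,0,-1.2,2.8,-0.75, 0,0,4,0,0,0,0, 0,0,0,-8,0,0,0, 0,0,0,-8,0,0,0, 0,0,0,-8,0,0,0, 0,0,0,-8,0,0,0, 0,0,0,0,0,0,0]'
python3 - <<'E'
from h import *
s=readout.get_state();print(s['position'],R.from_rotvec(s['tcp_rot']).as_matrix().round(3),s['qpos'].round(2))
E
```

```text
time: 4.05
position: [0.5726, -0.2108, 0.0955]
tcp_rot: [-0.82, 0.717, -1.291]
force: [1.1, 0.2, -0.4]
gripper_width: 0.043
[ 0.57257167 -0.2108499   0.095489  ] [[ 0.145  0.529  0.836]
 [-0.989  0.083  0.119]
 [-0.006 -0.845  0.535]] [ 0.76  0.49 -0.32  2.15 -1.27  0.2   0.3 ]
```

```bash
python3 -m creep '[0,0,2,-8,0,0,0, 0,0,2,-8,0,0,0, 0,0,2,-8,0,0,0, 0,0,2,-8,0,0,0, 0,0,0,-8,0,0,0, 0,0,0,-8,0,0,0, 0,0,0,0,0,0,0]'
python3 - <<'E'
from h import *
s=readout.get_state();print(s['position'],R.from_rotvec(s['tcp_rot']).as_matrix().round(3),s['qpos'].round(2))
c=cap("top","pics/t3.png"); crop(c,250,120,410,280,4,"pics/t3c.png")
c=cap("side","pics/s3.png"); crop(c,270,220,425,370,4,"pics/s3c.png")
E
```

```text
time: 4.63
position: [0.5772, -0.2115, 0.0584]
tcp_rot: [-0.828, 0.737, -1.272]
force: [0.5, -1.3, -0.6]
gripper_width: 0.0428
[ 0.57718906 -0.21153429  0.05837684] [[ 0.153  0.51   0.847]
 [-0.988  0.097  0.12 ]
 [-0.021 -0.855  0.518]] [ 0.73  0.58 -0.29  2.13 -1.41  0.19  0.46]
```

View pics/t3c.png

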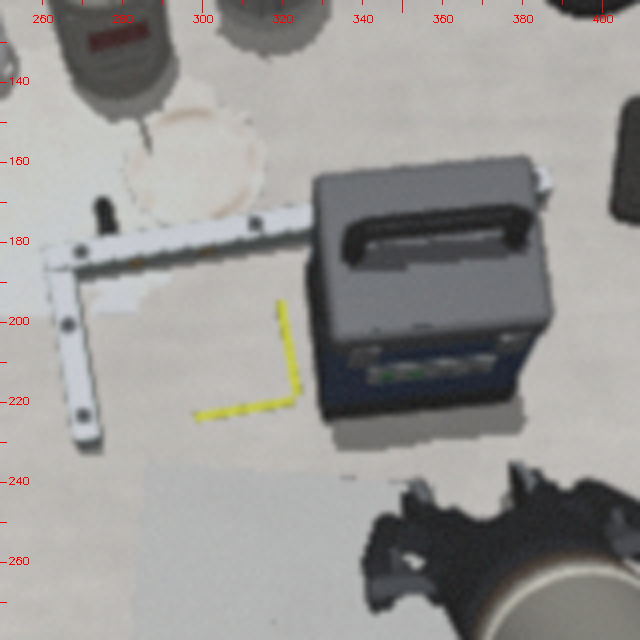

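View pics/s3c.png

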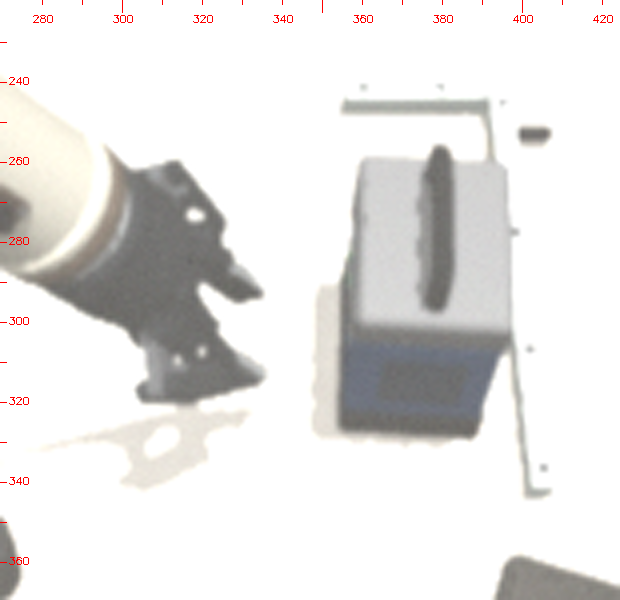

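```bash
python3 -m creep '[0,6,3,0,0,0,0, 0,6,3,0,0,0,0, 0,6,3,0,0,0,0, 0,6,3,0,0,0,0, 0,0,0,-6,0,0,0, 0,0,0,-6,0,0,0, 0,0,0,-6,0,0,0, 0,0,0,-6,0,0,0, 0,0,0,0,0,0,0]'
python3 - <<'E'
from h import *
s=readout.get_state();print(s['position'],R.from_rotvec(s['tcp_rot']).as_matrix().round(3),s['qpos'].round(2))
E
```

```text
time: 5.48
position: [0.6031, -0.2035, 0.0396]
tcp_rot: [-0.833, 0.748, -1.259]
force: [0.9, 1.0, -0.8]
gripper_width: 0.0427
[ 0.60308513 -0.20346967  0.03960589] [[ 0.158  0.498  0.853]
 [-0.987  0.106  0.122]
 [-0.029 -0.861  0.508]] [ 0.66  0.63 -0.25  2.07 -1.41  0.19  0.43]
```

```bash
python3 - <<'E'
from h import *
c=cap("top","pics/t4.png"); crop(c,250,120,410,280,4,"pics/t4c.png")
c=cap("side","pics/s4.png"); crop(c,270,220,425,370,4,"pics/s4c.png",1.0)
E
```

```text
(no output)
```

View pics/t4c.png

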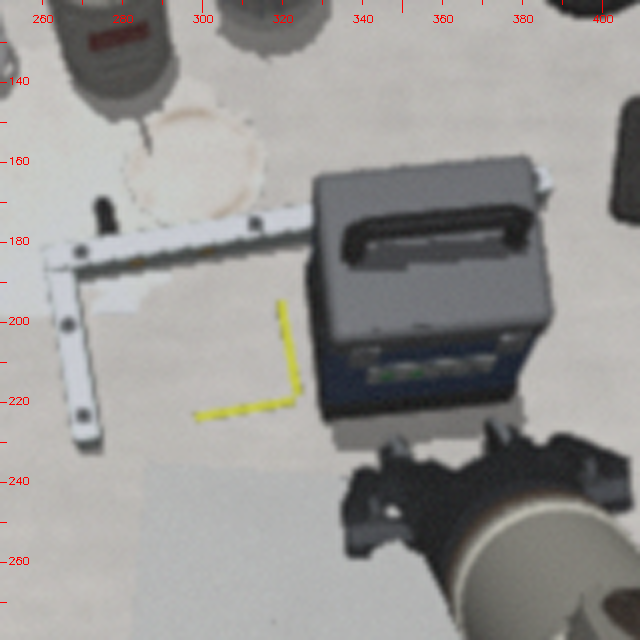

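View pics/s4c.png

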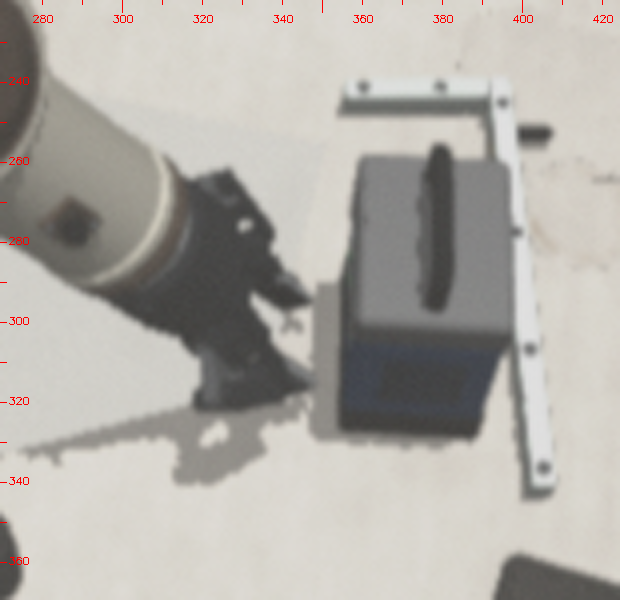

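```bash
python3 -m creep '[0,2,0.3,0,0,0,0, 0,2,0.3,0,0,0,0, 0,2,0.3,0,0,0,0, 0,2,0.3,0,0,0,0, 0,2,0.3,0,0,0,0, 0,2,0.3,0,0,0,0, 0,2,0.3,0,0,0,0, 0,2,0.3,0,0,0,0, 0,2,0.3,0,0,0,0]'
python3 - <<'E'
from h import *
c=cap("top","pics/t5.png"); crop(c,250,120,410,280,4,"pics/t5c.png")
E
python3 -m creep '[0,1.5,0.2,0,0,0,0, 0,1.5,0.2,0,0,0,0, 0,1.5,0.2,0,0,0,0, 0,1.5,0.2,0,0,0,0]'
```

```text
time: 6.33
position: [0.6209, -0.2013, 0.0407]
tcp_rot: [-0.834, 0.747, -1.261]
force: [-6.0, -1.5, 3.3]
gripper_width: 0.0429
time: 6.72
position: [0.6269, -0.2008, 0.0406]
tcp_rot: [-0.834, 0.747, -1.261]
force: [-5.1, -2.7, 3.3]
gripper_width: 0.0429
```

View pics/t5c.png

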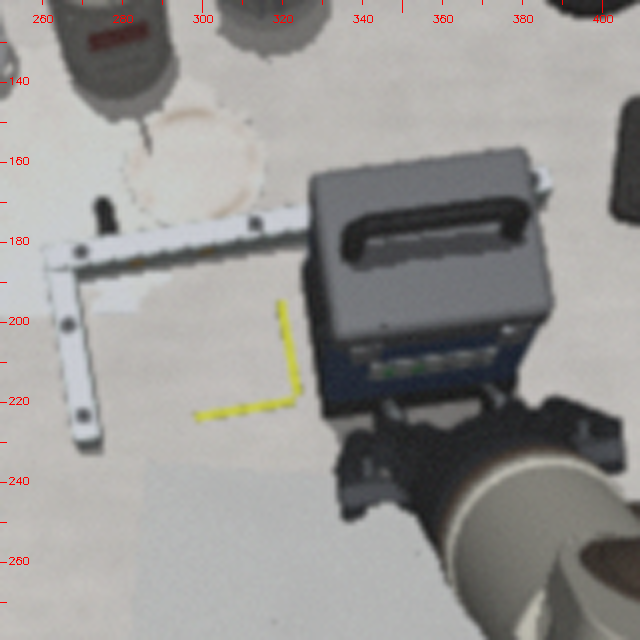

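```bash
python3 -m creep '[0,1.5,0.2,0,0,0,0, 0,1.5,0.2,0,0,0,0, 0,1.5,0.2,0,0,0,0, 0,1.5,0.2,0,0,0,0]';python3 -m creep '[0,1,0.15,0,0,0,0, 0,1,0.15,0,0,0,0, 0,1,0.15,0,0,0,0]';python3 -m creep '[0,1,0.15,0,0,0,0, 0,1,0.15,0,0,0,0]'
```

```text
time: 7.05
position: [0.6327, -0.1994, 0.0405]
tcp_rot: [-0.834, 0.747, -1.26]
force: [-6.3, -1.1, 4.0]
gripper_width: 0.0422
time: 7.3
position: [0.6357, -0.1988, 0.0406]
tcp_rot: [-0.834, 0.747, -1.26]
force: [-5.8, -1.9, 4.6]
gripper_width: 0.0425
time: 7.47
position: [0.6377, -0.1983, 0.0405]
tcp_rot: [-0.834, 0.747, -1.259]
force: [-6.4, -0.2, 3.3]
gripper_width: 0.0425
```

```bash
python3 -m creep '[0,1,0.15,0,0,0,0, 0,1,0.15,0,0,0,0]';python3 -m creep '[0,1,0.15,0,0,0,0, 0,1,0.15,0,0,0,0]'
python3 - <<'E'
from h import *
c=cap("top","pics/t6.png"); crop(c,250,120,410,280,4,"pics/t6c.png")
c=cap("side","pics/s6.png"); crop(c,270,220,425,370,4,"pics/s6c.png",1.0)
E
```

```text
time: 7.63
position: [0.6389, -0.1982, 0.0403]
tcp_rot: [-0.834, 0.748, -1.259]
force: [-12.9, -0.8, 9.1]
gripper_width: 0.0427
time: 7.8
position: [0.6392, -0.1981, 0.0395]
tcp_rot: [-0.836, 0.75, -1.259]
force: [-19.1, -1.5, 11.8]
gripper_width: 0.0428
```

View pics/t6c.png

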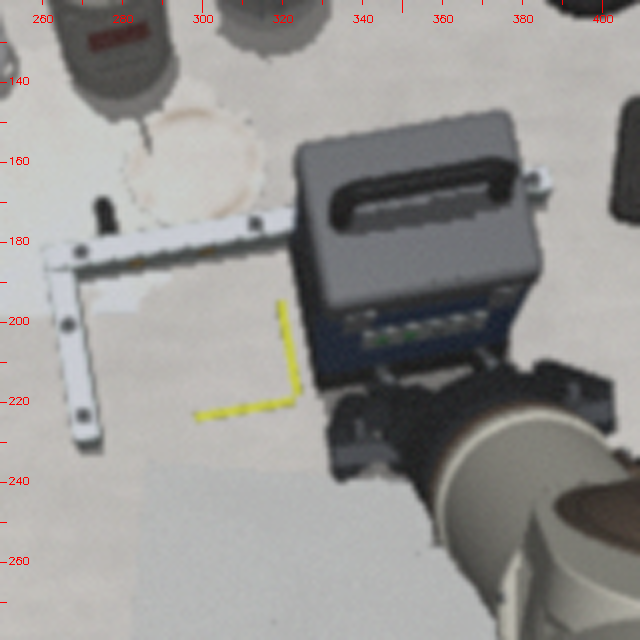

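View pics/s6c.png

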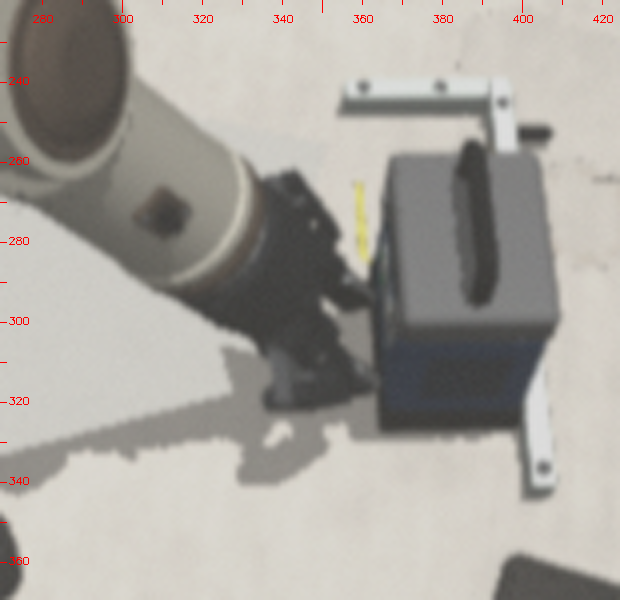

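```bash
python3 -m creep '[0,-10,-1.5,0,0,0,0, 0,-10,-1.5,0,0,0,0, 0,-10,-1.5,0,0,0,0, 0,-10,-1.5,0,0,0,0, 0,-5,-5,26,0,0,0, 0,-5,-5,26,0,0,0, 0,-5,-5,26,0,0,0, 0,-5,-5,26,0,0,0, 0,-5,-5,26,0,0,0, 0,-5,-5,26,0,0,0, 0,-5,-5,26,0,0,0, 0,-5,-5,26,0,0,0]'
python3 -m creep '[0,0,0,0,-0.9,5.9,0, 0,0,0,0,-0.9,5.9,0, 0,0,0,0,-0.9,5.9,0, 0,0,0,0,-0.9,5.9,0, 0,0,0,0,-0.9,5.9,0, 0,0,-12,0,0,0,6.8, 0,0,-12,0,0,0,6.8, 0,0,-12,0,0,0,6.8, 0,0,-12,0,0,0,6.8, 0,0,-12,0,0,0,6.8, 0,0,0,0,0,0,0]'
python3 - <<'E'
from h import *
s=readout.get_state();print(s['position'],R.from_rotvec(s['tcp_rot']).as_matrix().round(3),s['qpos'].round(2))
E
```

```text
time: 8.9
position: [0.5626, -0.2426, 0.2505]
tcp_rot: [-0.833, 0.745, -1.258]
force: [0.8, -0.1, -0.5]
gripper_width: 0.0425
time: 9.82
position: [0.5624, -0.3054, 0.2488]
tcp_rot: [-1.438, 0.661, -0.631]
force: [-0.3, 0.2, 0.2]
gripper_width: 0.0428
[ 0.56237214 -0.30537137  0.24882362] [[ 0.674 -0.004  0.738]
 [-0.738  0.038  0.674]
 [-0.03  -0.999  0.023]] [ 0.3   0.47  0.24  1.58 -0.15  1.14 -0.25]
```

```bash
python3 -m creep '[0,16,-12,0,0,0,7, 0,16,-12,0,0,0,7, 0,16,-12,0,0,0,7, 0,16,-12,0,0,0,7, 0,16,-12,0,0,0,7, 0,16,-12,0,0,0,7, 0,16,-12,0,0,0,7, 0,16,-12,0,0,0,7, 0,0,0,0,0,0,0]'
python3 -m creep '[0,0,0,0,5,0.74,0, 0,0,0,0,5,0.74,0, 0,0,0,0,5,0.74,0, 0,0,0,0,5,0.74,0, 0,0,0,0,5,0.74,0, 0,0,0,0,5,0.74,0, 0,0,0,0,5,0.74,0, 0,0,0,0,5,0.74,0, 0,0,0,0,5,0.74,0, 0,0,0,0,0,0,0]'
python3 - <<'E'
from h import *
s=readout.get_state();print(s['position'],R.from_rotvec(s['tcp_rot']).as_matrix().round(3),s['qpos'].round(2))
print(dturn(want(.148+np.pi/2,np.radians(45))))
c=cap("top","pics/t7.png"); crop(c,240,120,420,300,3.3,"pics/t7c.png")
E
```

```text
time: 10.57
position: [0.6929, -0.3989, 0.247]
tcp_rot: [-1.545, -0.09, 0.141]
force: [-0.6, 0.6, -0.4]
gripper_width: 0.0428
time: 11.4
position: [0.6703, -0.3776, 0.2345]
tcp_rot: [-0.772, -0.045, 0.141]
force: [0.6, 0.1, -0.9]
gripper_width: 0.0429
[ 0.67025792 -0.37763202  0.23452595] [[ 0.99  -0.11  -0.093]
 [ 0.144  0.708  0.692]
 [-0.011 -0.698  0.716]] [ 0.81  1.24 -0.56  0.46 -0.11  2.01  0.58]
[-0.63889148 -0.72835007  0.22137249]
```

View pics/t7.png

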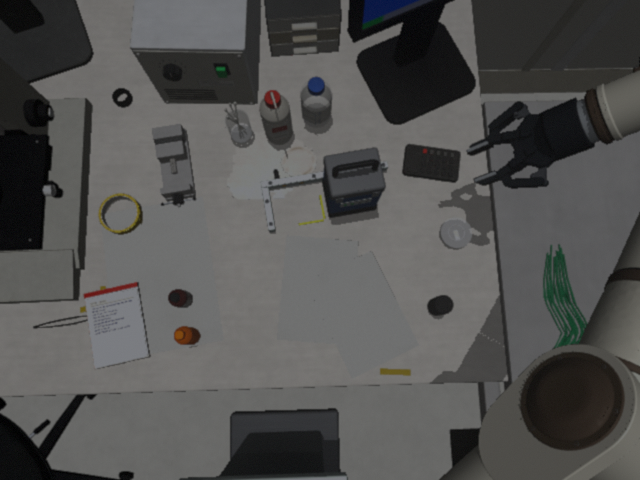

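View pics/t7c.png

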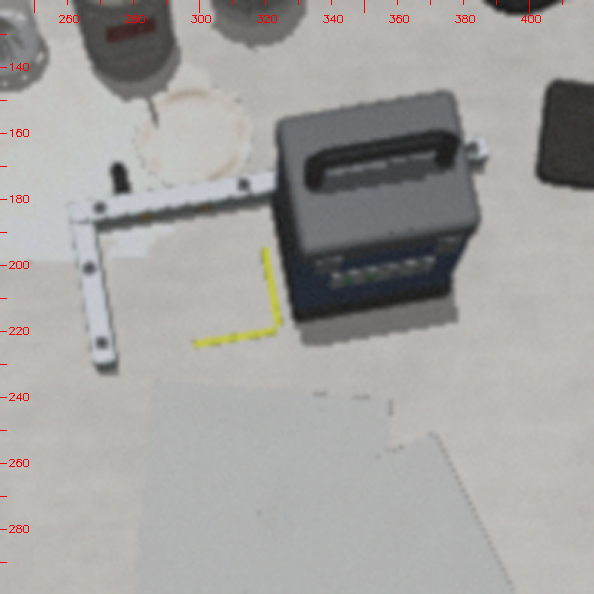

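```bash
python3 -m creep '[0,4,6,-14,0,0,0, 0,4,6,-14,0,0,0, 0,4,6,-14,0,0,0, 0,4,6,-14,0,0,0, 0,4,6,-14,0,0,0, 0,4,6,-14,0,0,0, 0,4,6,-14,0,0,0, 0,4,6,-14,0,0,0, 0,0,0,0,0,0,0]'
python3 - <<'E'
from h import *
s=readout.get_state();print(s['position'],R.from_rotvec(s['tcp_rot']).as_matrix().round(3),s['qpos'].round(2))
print(dturn(want(.148+np.pi/2,np.radians(45))))
E
```

```text
time: 12.2
position: [0.7042, -0.3264, 0.1226]
tcp_rot: [-0.777, -0.052, 0.147]
force: [-0.4, 0.7, -0.4]
gripper_width: 0.0427
[ 0.70420218 -0.32641607  0.12256633] [[ 0.989 -0.113 -0.1  ]
 [ 0.151  0.703  0.695]
 [-0.008 -0.702  0.712]] [ 0.77  1.31 -0.55  0.57 -0.09  1.82  0.62]
[-0.35687483 -0.50520995 -0.20141238]
```

```bash
python3 -m creep '[0,0.4,3,-8.5,0,0,0, 0,0.4,3,-8.5,0,0,0, 0,0.4,3,-8.5,0,0,0, 0,0.4,3,-8.5,0,0,0, 0,0.4,3,-8.5,0,0,0, 0,0.4,3,-8.5,0,0,0, 0,0.4,3,-8.5,0,0,0, 0,0.4,3,-8.5,0,0,0, 0,0.4,3,-8.5,0,0,0, 0,0.4,3,-8,0,0,0, 0,0,0,0,0,0,0]'
python3 - <<'E'
from h import *
s=readout.get_state();print(s['position'],R.from_rotvec(s['tcp_rot']).as_matrix().round(3),s['qpos'].round(2))
c=cap("top","pics/t8.png"); crop(c,250,120,450,270,4,"pics/t8c.png")
c=cap("side","pics/s8.png"); crop(c,310,230,460,380,4,"pics/s8c.png",1.0)
E
```

```text
time: 13.12
position: [0.7077, -0.2981, 0.04]
tcp_rot: [-0.779, -0.053, 0.145]
force: [-0.3, 0.2, -0.1]
gripper_width: 0.0425
[ 0.70770128 -0.29807747  0.0399517 ] [[ 0.989 -0.111 -0.101]
 [ 0.149  0.703  0.696]
 [-0.006 -0.703  0.711]] [ 0.76  1.36 -0.54  0.66 -0.08  1.69  0.65]
```

View pics/t8c.png

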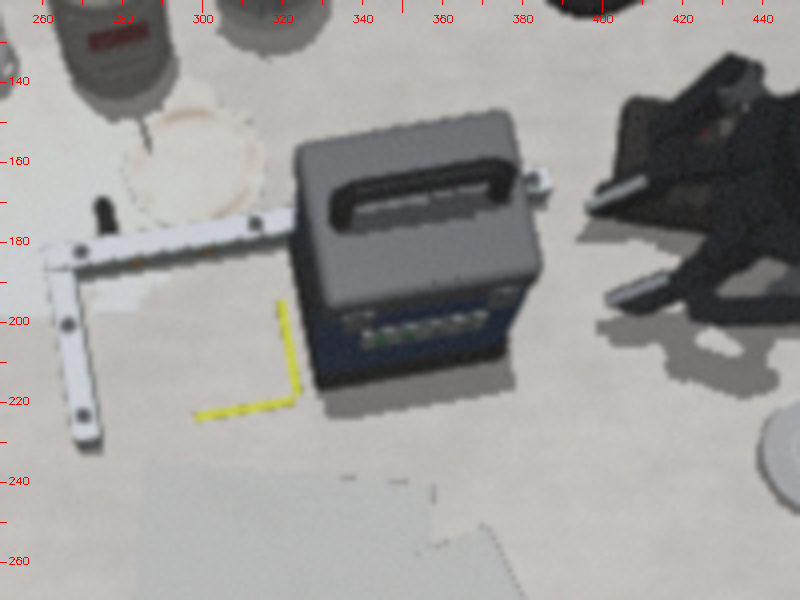

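View pics/s8c.png

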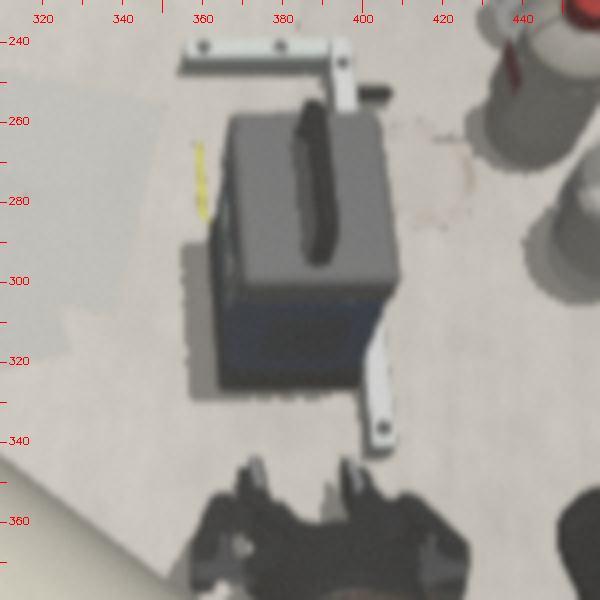

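```bash
python3 -m creep '[0,-3,-0.5,-2.5,0,0,0, 0,-3,-0.5,-2.5,0,0,0, 0,-0.6,4,0,0,0,0, 0,-0.6,4,0,0,0,0, 0,-0.6,4,0,0,0,0, 0,-0.6,4,0,0,0,0, 0,-0.6,4,0,0,0,0, 0,-0.6,4,0,0,0,0, 0,-0.6,4,0,0,0,0, 0,-0.6,4,0,0,0,0]'
python3 -m creep '[0,-0.3,2,0,0,0,0, 0,-0.3,2,0,0,0,0, 0,-0.3,2,0,0,0,0, 0,-0.3,2,0,0,0,0, 0,-0.3,2,0,0,0,0, 0,-0.3,2,0,0,0,0]'
python3 - <<'E'
from h import *
c=cap("top","pics/t9.png"); crop(c,250,120,450,270,4,"pics/t9c.png")
c=cap("side","pics/s9.png"); crop(c,310,230,460,380,4,"pics/s9c.png",1.0)
E
```

```text
time: 14.05
position: [0.6977, -0.2682, 0.0377]
tcp_rot: [-0.781, -0.055, 0.142]
force: [0.2, -0.0, 0.5]
gripper_width: 0.0426
time: 14.55
position: [0.6959, -0.2567, 0.0375]
tcp_rot: [-0.781, -0.055, 0.142]
force: [0.9, -0.9, -0.1]
gripper_width: 0.0425
```

View pics/t9c.png

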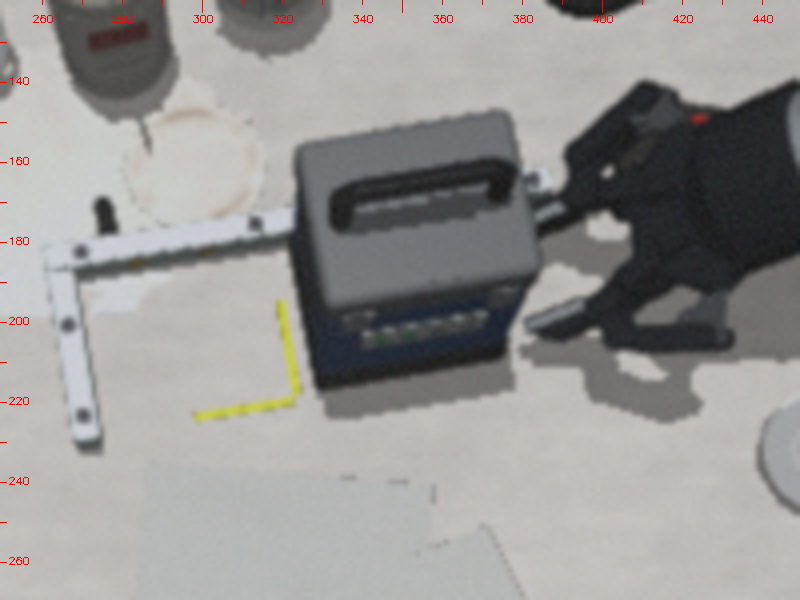

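View pics/s9c.png

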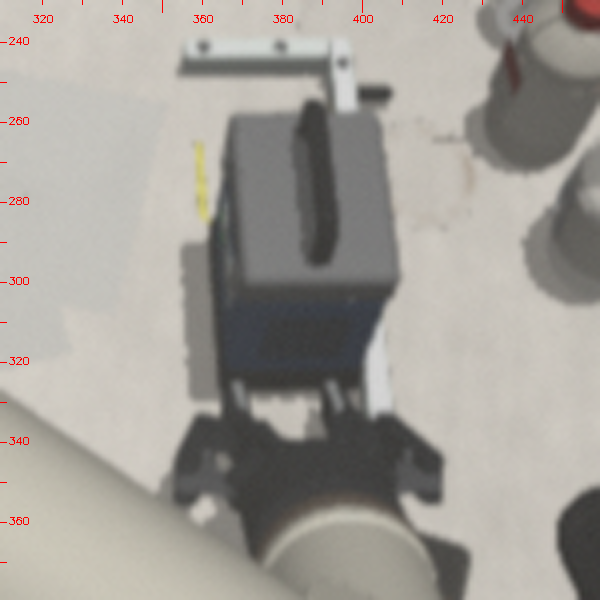

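```bash
python3 -m creep '[0,-0.4,2.5,0,0,0,0, 0,-0.4,2.5,0,0,0,0, 0,-0.4,2.5,0,0,0,0, 0,-0.4,2.5,0,0,0,0, 0,-0.4,2.5,0,0,0,0, 0,-0.4,2.5,0,0,0,0, 0,-0.4,2.5,0,0,0,0, 0,-0.4,2.5,0,0,0,0]'
python3 -m creep '[0,-0.4,2.5,0,0,0,0, 0,-0.4,2.5,0,0,0,0, 0,-0.4,2.5,0,0,0,0, 0,-0.4,2.5,0,0,0,0, 0,-0.4,2.5,0,0,0,0, 0,-0.4,2.5,0,0,0,0]'
python3 - <<'E'
from h import *
c=cap("top","pics/t10.png"); crop(c,250,120,450,270,4,"pics/t10c.png")
s=readout.get_state();print(s['position'],R.from_rotvec(s['tcp_rot']).as_matrix().round(3),s['qpos'].round(2))
E
```

```text
time: 15.32
position: [0.6927, -0.2371, 0.0375]
tcp_rot: [-0.781, -0.055, 0.141]
force: [1.0, -4.3, -0.6]
gripper_width: 0.0424
time: 15.82
position: [0.6903, -0.2214, 0.0375]
tcp_rot: [-0.781, -0.055, 0.142]
force: [1.4, -5.1, -0.4]
gripper_width: 0.0427
[ 0.6902081  -0.22066494  0.03757863] [[ 0.989 -0.108 -0.102]
 [ 0.149  0.702  0.697]
 [-0.004 -0.704  0.71 ]] [ 0.78  1.25 -0.57  0.96 -0.1   1.49  0.62]
```

View pics/t10c.png

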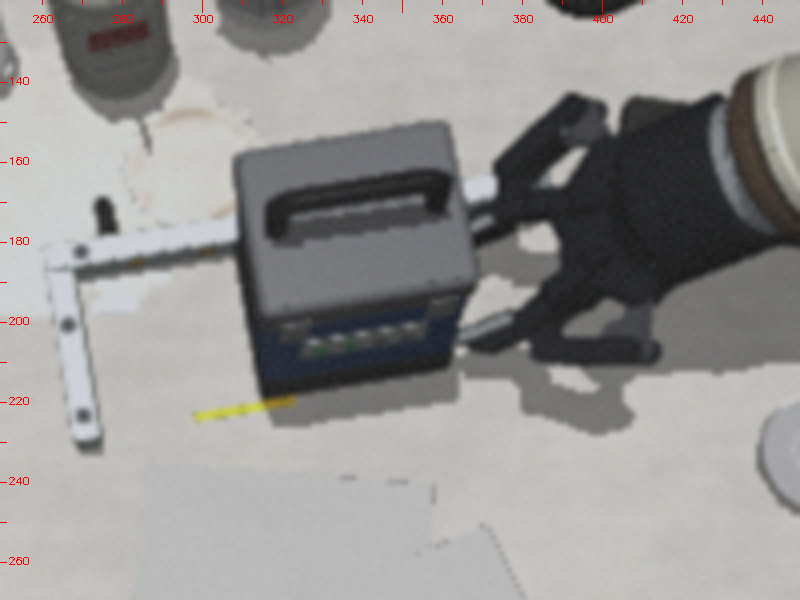

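```bash
python3 -m creep '[0,-0.4,2.5,0,0,0,0, 0,-0.4,2.5,0,0,0,0, 0,-0.4,2.5,0,0,0,0, 0,-0.4,2.5,0,0,0,0, 0,-0.4,2.5,0,0,0,0, 0,-0.4,2.5,0,0,0,0, 0,-0.4,2.5,0,0,0,0, 0,-0.4,2.5,0,0,0,0, 0,-0.4,2.5,0,0,0,0, 0,-0.4,2.5,0,0,0,0, 0,-0.4,2.5,0,0,0,0, 0,-0.4,2.5,0,0,0,0]'
python3 -m creep '[0,-0.4,2.5,0,0,0,0, 0,-0.4,2.5,0,0,0,0, 0,-0.4,2.5,0,0,0,0, 0,-0.4,2.5,0,0,0,0, 0,-0.4,2.5,0,0,0,0, 0,-0.4,2.5,0,0,0,0]'
python3 - <<'E'
from h import *
c=cap("top","pics/t11.png"); crop(c,250,120,450,270,4,"pics/t11c.png")
s=readout.get_state();print(s['position'],R.from_rotvec(s['tcp_rot']).as_matrix().round(3),s['qpos'].round(2))
E
```

```text
time: 16.87
position: [0.6855, -0.1915, 0.0375]
tcp_rot: [-0.781, -0.055, 0.142]
force: [0.8, -3.5, -1.6]
gripper_width: 0.0429
time: 17.37
position: [0.6831, -0.1765, 0.0376]
tcp_rot: [-0.781, -0.055, 0.142]
force: [0.6, -4.0, -1.2]
gripper_width: 0.0425
[ 0.68299127 -0.17570312  0.03761373] [[ 0.989 -0.108 -0.102]
 [ 0.149  0.702  0.697]
 [-0.004 -0.704  0.71 ]] [ 0.77  1.2  -0.58  1.08 -0.11  1.4   0.6 ]
```

View pics/t11c.png

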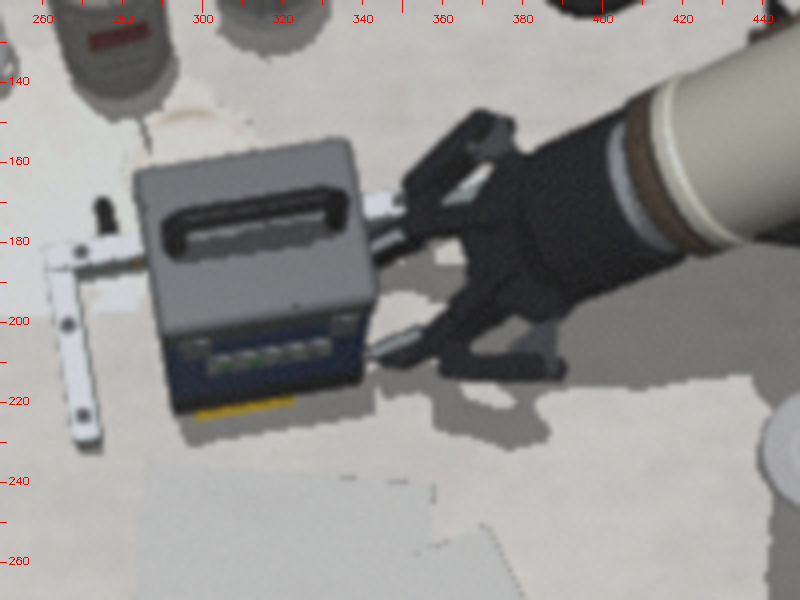

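```bash
python3 -m creep '[0,-0.4,2.5,0,0,0,0, 0,-0.4,2.5,0,0,0,0, 0,-0.4,2.5,0,0,0,0, 0,-0.4,2.5,0,0,0,0, 0,-0.4,2.5,0,0,0,0, 0,-0.4,2.5,0,0,0,0, 0,-0.4,2.5,0,0,0,0, 0,-0.4,2.5,0,0,0,0]'
python3 -m creep '[0,-0.15,1,0,0,0,0, 0,-0.15,1,0,0,0,0, 0,-0.15,1,0,0,0,0, 0,-0.15,1,0,0,0,0]'
python3 -m creep '[0,-0.15,1,0,0,0,0, 0,-0.15,1,0,0,0,0, 0,-0.15,1,0,0,0,0]'

```

```text
time: 18.08
position: [0.6799, -0.1565, 0.0376]
tcp_rot: [-0.781, -0.055, 0.142]
force: [-0.1, -2.9, -1.7]
gripper_width: 0.0427
time: 18.42
position: [0.6794, -0.153, 0.0376]
tcp_rot: [-0.781, -0.055, 0.142]
force: [-0.1, -4.4, -1.2]
gripper_width: 0.0428
time: 18.67
position: [0.6789, -0.1497, 0.0376]
tcp_rot: [-0.781, -0.055, 0.142]
force: [0.7, -5.3, -0.3]
gripper_width: 0.0426
```

```bash
python3 -m creep '[0,-0.15,1,0,0,0,0, 0,-0.15,1,0,0,0,0]'
python3 -m creep '[0,-0.15,1,0,0,0,0, 0,-0.15,1,0,0,0,0]'
python3 - <<'E'
from h import *
c=cap("top","pics/t12.png"); crop(c,250,120,450,270,4,"pics/t12c.png")
E
```

```text
time: 18.83
position: [0.6786, -0.1477, 0.0376]
tcp_rot: [-0.781, -0.055, 0.142]
force: [0.9, -4.0, -0.1]
gripper_width: 0.0426
time: 19.0
position: [0.6783, -0.1457, 0.0376]
tcp_rot: [-0.781, -0.055, 0.142]
force: [0.4, -4.7, -0.6]
gripper_width: 0.0424
```

View pics/t12c.png

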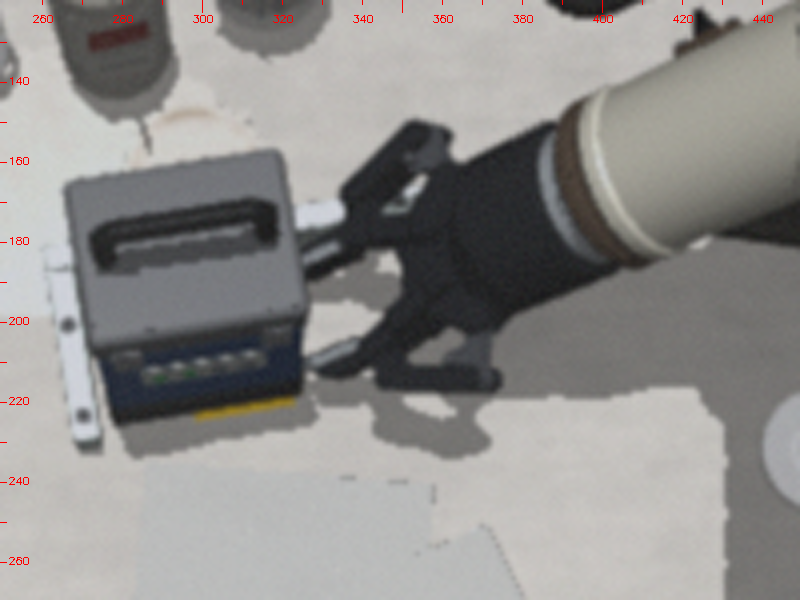

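```bash
python3 -m creep '[0,-0.15,1,0,0,0,0, 0,-0.15,1,0,0,0,0]'
python3 -m creep '[0,-0.15,1,0,0,0,0, 0,-0.15,1,0,0,0,0]'

```

```text
time: 19.22
position: [0.678, -0.1438, 0.0376]
tcp_rot: [-0.781, -0.055, 0.142]
force: [1.2, -4.3, -0.8]
gripper_width: 0.0426
time: 19.38
position: [0.6777, -0.1416, 0.0376]
tcp_rot: [-0.78, -0.055, 0.142]
force: [-0.2, -4.5, 0.5]
gripper_width: 0.0425
```

```bash
python3 -m creep '[0,-0.15,1,0,0,0,0, 0,-0.15,1,0,0,0,0]'

```

```text
time: 19.55
position: [0.6775, -0.1402, 0.0376]
tcp_rot: [-0.781, -0.055, 0.142]
force: [0.3, -7.0, 1.4]
gripper_width: 0.0428
```

```bash
python3 -m creep '[0,-0.15,1,0,0,0,0, 0,-0.15,1,0,0,0,0, 0,0,0,0,0,0,0]'
python3 -m creep '[0,-0.15,1,0,0,0,0, 0,-0.15,1,0,0,0,0, 0,0,0,0,0,0,0]'
python3 - <<'E'
from h import *
c=cap("top","pics/t13.png"); crop(c,250,140,350,240,6,"pics/t13c.png")
c=cap("side","pics/s13.png"); crop(c,330,200,450,320,5,"pics/s13c.png",1.0)
E
```

```text
time: 19.8
position: [0.6774, -0.1401, 0.0376]
tcp_rot: [-0.784, -0.055, 0.14]
force: [1.3, -7.9, 0.9]
gripper_width: 0.0425
time: 20.05
position: [0.6774, -0.14, 0.0377]
tcp_rot: [-0.786, -0.055, 0.139]
force: [1.5, -11.1, 1.6]
gripper_width: 0.0424
```

View pics/t13c.png

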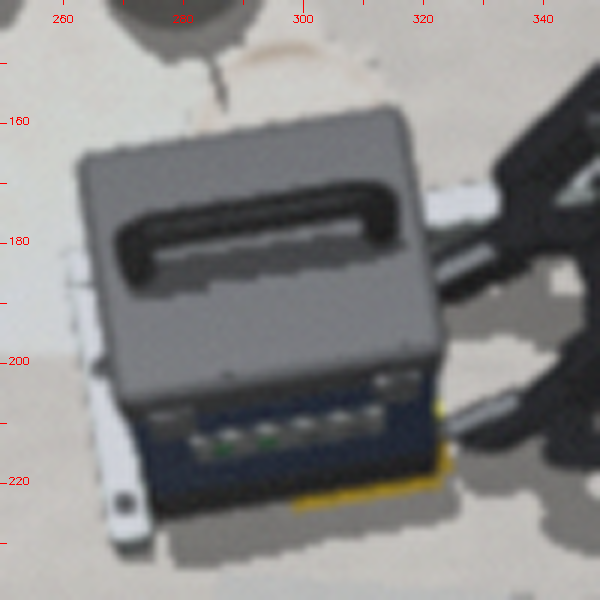

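View pics/s13c.png

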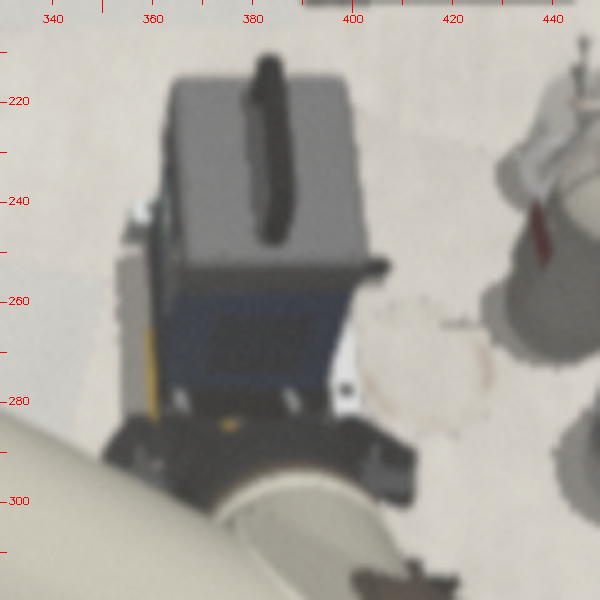

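```bash
python3 - <<'E'
from fit import *
L=[(.04,.05,.15),(.04,-.05,.15),(-.04,-.05,.15),(-.04,.05,.15),(-.04,.05,0),(-.04,-.05,0)]
t=load("pics/t13.png")
D=np.array([.675,-.0765,.148])
def rel(x):
    d=x[:2]-D[:2];c,s=np.cos(D[2]),np.sin(D[2]);return [c*d[0]+s*d[1],-s*d[0]+c*d[1],x[2]-D[2]]
A=[(263.3,166.7),(317.5,158),(323.3,198.7),(269.7,207.8),(275,225.8),(322.8,219.2)]
B=[(250+300/4,120+145/4),(250+508/4,120+112/4),(250+540/4,120+268/4),(250+328/4,120+305/4),(250+317/4,120+390/4),(250+505/4,120+358/4)]
for P in(A,B):
    x,r=fit([(t,l,*p) for l,p in zip(L,P)],D);print(np.round(x,4),np.round(rel(x),4),r.round(1).tolist())
E
```

```text
[ 0.6738 -0.0751  0.1372] [-0.001   0.0015 -0.0108] [[-1.3, -1.9], [0.2, -1.6], [1.7, 0.4], [-1.2, 0.0], [0.2, 1.8], [0.5, 0.8]]
[ 0.6918 -0.1848  0.159 ] [ 0.0007 -0.1096  0.011 ] [[-1.9, -1.6], [0.8, -2.7], [2.1, 0.3], [-0.4, 0.8], [-0.3, 0.8], [0.0, 0.3]]
```

```bash
python3 -m creep '[0,0.3,-2,0,0,0,0, 0,0.6,-4,0,0,0,0, 0,1.5,-10,0,0,0,0, 0,1.5,-10,0,0,0,0, 0,1.5,-10,0,0,0,0, 0,1.5,-10,0,0,0,0, 0,1.5,-10,0,0,0,0, 0,1.5,-10,0,0,0,0, 0,1.5,-10,0,0,0,0, 0,1.5,-10,0,0,0,0, 0,1.5,-10,0,0,0,0, 0,1,-10,10,0,0,0]'
python3 -m creep '[0,0,-8,16,0,0,0, 0,0,-8,16,0,0,0, 0,0,-8,16,0,0,0, 0,0,-8,16,0,0,0, 0,0,-8,16,0,0,0, 0,0,-8,16,0,0,0, 0,0,-8,16,0,0,0, 0,0,-8,16,0,0,0, 0,0,-8,16,0,0,0, 0,0,-8,16,0,0,0, 0,0,-8,16,0,0,0, 0,0,0,8,0,0,0]'
python3 -m creep '[0,0,-4,2,-5,-0.74,0, 0,0,-4,2,-5,-0.74,0, 0,0,-4,2,-5,-0.74,0, 0,0,-4,2,-5,-0.74,0, 0,0,-4,2,-5,-0.74,0, 0,0,-4,0,-5,-0.74,0, 0,0,-4,0,-5,-0.74,0, 0,0,-4,0,-5,-0.74,0, 0,0,-4,0,-5,-0.74,0, 0,0,0,0,0,0,0]'
python3 - <<'E'
from h import *
s=readout.get_state();print(s['position'],R.from_rotvec(s['tcp_rot']).as_matrix().round(3),s['qpos'].round(2))
c=cap("top","pics/t14.png"); crop(c,250,140,350,240,6,"pics/t14c.png")
E
```

```text
time: 21.15
position: [0.6909, -0.2423, 0.045]
tcp_rot: [-0.779, -0.052, 0.144]
force: [-0.5, 0.4, -0.8]
gripper_width: 0.0432
time: 22.15
position: [0.6922, -0.3324, 0.2335]
tcp_rot: [-0.782, -0.056, 0.139]
force: [-0.1, -0.6, 0.8]
gripper_width: 0.0428
time: 22.98
position: [0.6933, -0.3608, 0.2429]
tcp_rot: [-1.574, -0.118, 0.121]
force: [0.7, 1.9, 1.1]
gripper_width: 0.0429
[ 0.69332968 -0.36081226  0.24287765] [[ 0.989 -0.001 -0.151]
 [ 0.151 -0.006  0.988]
 [-0.002 -1.    -0.006]] [ 0.65  0.75 -0.39  1.15  0.28  1.29  0.43]
```

View pics/t14c.png

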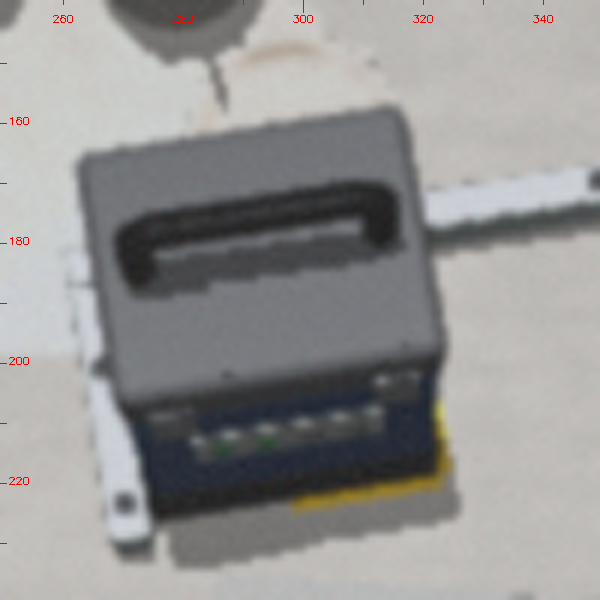

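```bash
python3 -m creep '[0,-13,8,0,0,0,-6.9, 0,-13,8,0,0,0,-6.9, 0,-13,8,0,0,0,-6.9, 0,-13,8,0,0,0,-6.9, 0,-13,8,0,0,0,-6.9, 0,-13,8,0,0,0,-6.9, 0,-13,8,0,0,0,-6.9, 0,-13,8,0,0,0,-6.9, 0,-13,8,0,0,0,-6.9, 0,-13,8,0,0,0,-6.9, 0,-10,8,0,0,0,-6.9, 0,0,8,0,0,0,-6.9]'
python3 -m creep '[0,0,20,0,0,0,-6.9, 0,0,20,0,0.8,-5.4,0, 0,0,20,0,0.8,-5.4,0, 0,0,20,0,0.8,-5.4,0, 0,0,20,0,0.8,-5.4,0, 0,0,20,0,0.8,-5.4,0, 0,4,10,-10,0,0,0, 0,4,10,-10,0,0,0, 0,4,10,-10,0,0,0, 0,4,5,-10,0,0,0, 0,0,0,0,0,0,0]'
python3 - <<'E'
from h import *
s=readout.get_state();print(s['position'],R.from_rotvec(s['tcp_rot']).as_matrix().round(3),s['qpos'].round(2))
print(dturn(want(.148,np.radians(30))))
E
```

```text
time: 24.03
position: [0.55, -0.2711, 0.2411]
tcp_rot: [-1.324, 1.023, -1.007]
force: [-0.2, 0.4, -0.2]
gripper_width: 0.0426
time: 24.95
position: [0.5681, -0.1137, 0.1995]
tcp_rot: [-0.901, 0.78, -1.259]
force: [-0.5, -0.9, 0.1]
gripper_width: 0.0427
[ 0.56806185 -0.11368263  0.19952753] [[ 0.152  0.445  0.882]
 [-0.988  0.074  0.133]
 [-0.006 -0.892  0.451]] [ 0.53  0.23 -0.3   2.14 -0.33  0.37 -0.88]
[ 0.16404156 -3.18490554 -0.2874091 ]
```

```bash
python3 -m creep '[0,0,2,-13,0,-0.8,0, 0,0,2,-13,0,-0.8,0, 0,2,2,-13,0,-0.8,0, 0,2,2,-13,0,-0.8,0, 0,2,2,-13,0,0,0, 0,2,2,-13,0,0,0, 0,2,2,-13,0,0,0, 0,2,2,-13,0,0,0, 0,2,2,-13,0,0,0, 0,2,2,-13,0,0,0, 0,2,2,-13,0,0,0, 0,0,0,0,0,0,0]'
python3 - <<'E'
from h import *
s=readout.get_state();print(s['position'],R.from_rotvec(s['tcp_rot']).as_matrix().round(3),s['qpos'].round(2))
print(dturn(want(.148,np.radians(30))))
E
```

```text
time: 25.95
position: [0.5896, -0.0973, 0.0828]
tcp_rot: [-0.874, 0.764, -1.258]
force: [-0.1, -0.4, 0.5]
gripper_width: 0.0421
[ 0.58959397 -0.09725189  0.08283179] [[ 0.157  0.467  0.87 ]
 [-0.988  0.087  0.131]
 [-0.014 -0.88   0.475]] [ 0.23  0.46 -0.    2.19 -1.41  0.19  0.17]
[-0.54820565 -1.72468775 -0.54824325]
```

```bash
python3 -m creep '[0,2,1,-7,0,0,0, 0,2,1,-7,0,0,0, 0,2,1,-7,0,0,0, 0,2,1,-7,0,0,0, 0,1,1,-7,0,0,0, 0,1,1,-7,0,0,0, 0,1,1,-7,0,0,0, 0,0,0,0,0,0,0]'
python3 - <<'E'
from h import *
s=readout.get_state();print(s['position'],R.from_rotvec(s['tcp_rot']).as_matrix().round(3),s['qpos'].round(2))
c=cap("top","pics/t15.png"); crop(c,240,130,390,280,4,"pics/t15c.png")
c=cap("side","pics/s15.png"); crop(c,280,200,430,320,4,"pics/s15c.png",1.0)
E
```

```text
time: 26.62
position: [0.6065, -0.0953, 0.0487]
tcp_rot: [-0.894, 0.788, -1.234]
force: [0.7, 0.0, 0.3]
gripper_width: 0.0426
[ 0.60654146 -0.09527805  0.0487011 ] [[ 0.167  0.438  0.883]
 [-0.986  0.097  0.138]
 [-0.026 -0.894  0.448]] [ 0.22  0.55 -0.01  2.13 -1.41  0.19  0.17]
```

View pics/t15c.png

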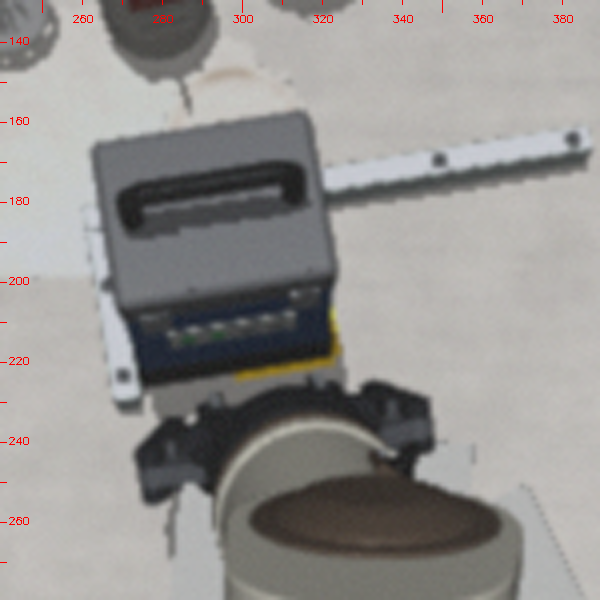

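View pics/s15c.png

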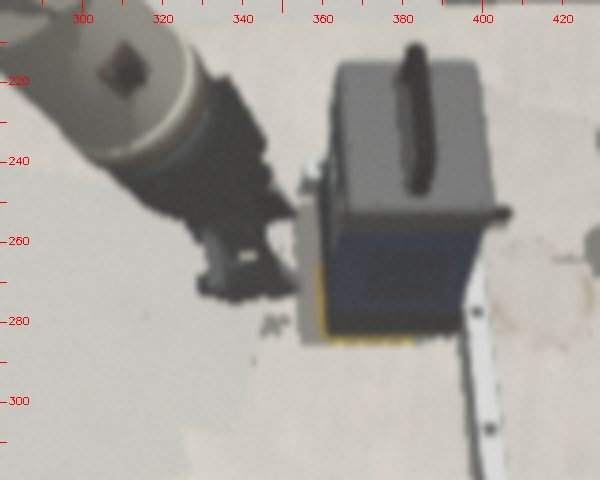

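```bash
python3 -m creep '[0,1,0.5,-6,0,0,0, 0,1,0.5,-6,0,0,0, 0,1,0.5,0,0,0,0, 0,2,0.3,0,0,0,0, 0,0,0,0,0,0,0]'
python3 -m creep '[0,1,0.15,0,0,0,0, 0,1,0.15,0,0,0,0, 0,1,0.15,0,0,0,0, 0,1,0.15,0,0,0,0]'

```

```text
time: 27.13
position: [0.6138, -0.0948, 0.0411]
tcp_rot: [-0.897, 0.792, -1.23]
force: [0.8, -0.4, -0.5]
gripper_width: 0.0427
time: 27.47
position: [0.6175, -0.0944, 0.0411]
tcp_rot: [-0.897, 0.792, -1.23]
force: [-0.4, 0.6, -1.1]
gripper_width: 0.0427
```

```bash
python3 -m creep '[0,1,0.15,0,0,0,0, 0,1,0.15,0,0,0,0, 0,1,0.15,0,0,0,0]'; python3 -m creep '[0,1,0.15,0,0,0,0, 0,1,0.15,0,0,0,0]'

```

```text
time: 27.72
position: [0.6204, -0.094, 0.041]
tcp_rot: [-0.897, 0.792, -1.23]
force: [-0.0, 0.2, -0.3]
gripper_width: 0.0426
time: 27.88
position: [0.6224, -0.0936, 0.041]
tcp_rot: [-0.897, 0.793, -1.23]
force: [-0.8, 0.2, 1.1]
gripper_width: 0.0428
```

```bash
python3 -m creep '[0,1,0.15,0,0,0,0, 0,1,0.15,0,0,0,0]'; python3 -m creep '[0,1,0.15,0,0,0,0, 0,0,0,0,0,0,0]'

```

```text
time: 28.05
position: [0.6232, -0.0939, 0.0405]
tcp_rot: [-0.898, 0.794, -1.23]
force: [-6.0, -1.3, 5.1]
gripper_width: 0.0426
time: 28.22
position: [0.6238, -0.0943, 0.0404]
tcp_rot: [-0.899, 0.794, -1.231]
force: [-5.4, -0.8, 3.3]
gripper_width: 0.0425
```

```bash
python3 -m creep '[0,1,0.15,0,0,0,0, 0,1,0.15,0,0,0,0, 0,0,0,0,0,0,0]'; python3 -m creep '[0,1,0.15,0,0,0,0, 0,0,0,0,0,0,0]'
python3 - <<'E'
from h import *
c=cap("top","pics/t16.png"); crop(c,240,130,390,280,4,"pics/t16c.png")
c=cap("side","pics/s16.png"); crop(c,280,200,430,320,4,"pics/s16c.png",1.0)
E
```

```text
time: 28.47
position: [0.624, -0.0945, 0.0397]
tcp_rot: [-0.9, 0.797, -1.231]
force: [-12.3, -1.8, 7.4]
gripper_width: 0.0424
time: 28.63
position: [0.6241, -0.0946, 0.0393]
tcp_rot: [-0.901, 0.798, -1.231]
force: [-14.4, -2.4, 8.8]
gripper_width: 0.0428
```

View pics/t16c.png

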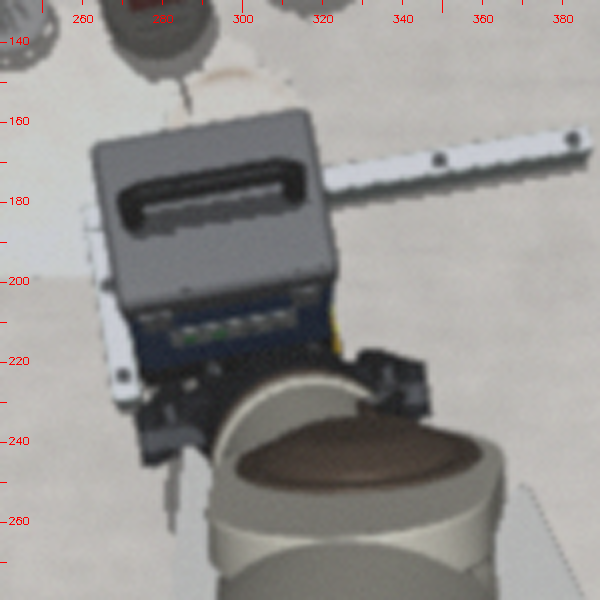

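View pics/s16c.png

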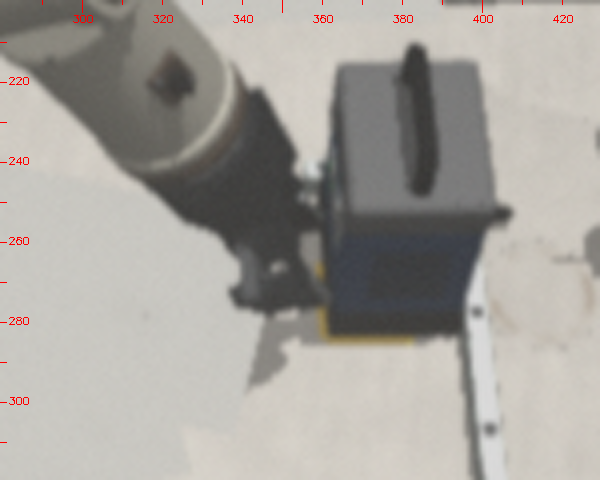

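```bash
python3 -m creep '[0,-2,-0.3,0,0,0,0, 0,-4,-0.6,0,0,0,0, 0,-8,-1.2,0,0,0,0, 0,-8,-1.2,0,0,0,0, 0,-8,-1.2,0,0,0,0, 0,-8,-1.2,0,0,0,0, 0,-8,-1.2,0,0,0,0, 0,-5,0,15,0,0,0, 0,-5,0,15,0,0,0, 0,-5,0,15,0,0,0, 0,0,0,15,0,0,0, 0,0,0,0,0,0,0]'
python3 - <<'E'
from h import *
s=readout.get_state();print(s['time'],s['position'],s['force'])
c=cap("top","pics/t17.png"); crop(c,250,140,350,240,6,"pics/t17c.png")
a=load("pics/t14.png");A=cv2.cvtColor(a["pixels"][145:235,255:335],cv2.COLOR_RGB2GRAY).astype(np.float32);B=cv2.cvtColor(c["pixels"][145:235,255:335],cv2.COLOR_RGB2GRAY).astype(np.float32)
print(cv2.phaseCorrelate(A,B))
c=cap("side","pics/s17.png"); crop(c,330,200,450,320,5,"pics/s17c.png",1.0)
E
```

```text
time: 29.73
position: [0.5707, -0.102, 0.1082]
tcp_rot: [-0.899, 0.796, -1.226]
force: [0.1, -0.3, 0.3]
gripper_width: 0.0427
29.7333 [ 0.57072353 -0.10201227  0.10816075] [ 0.12973872 -0.30691513  0.25821097]
((0.1801371159521139, -0.0013529711702346958), 1.0003972450892131)
```

View pics/t17c.png

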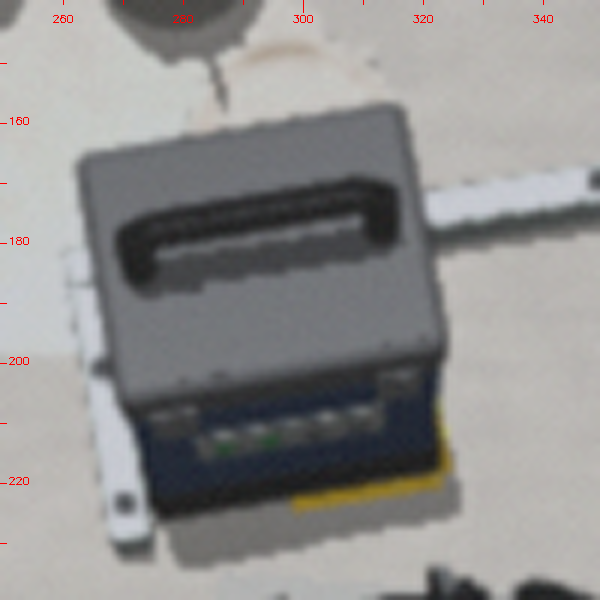

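View pics/t17.png

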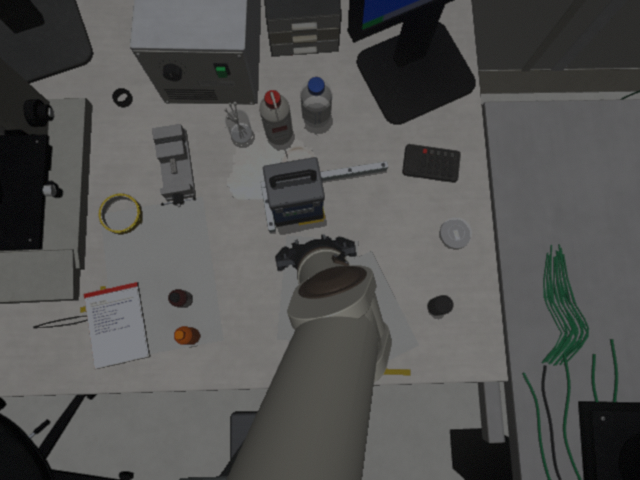

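View pics/s17c.png

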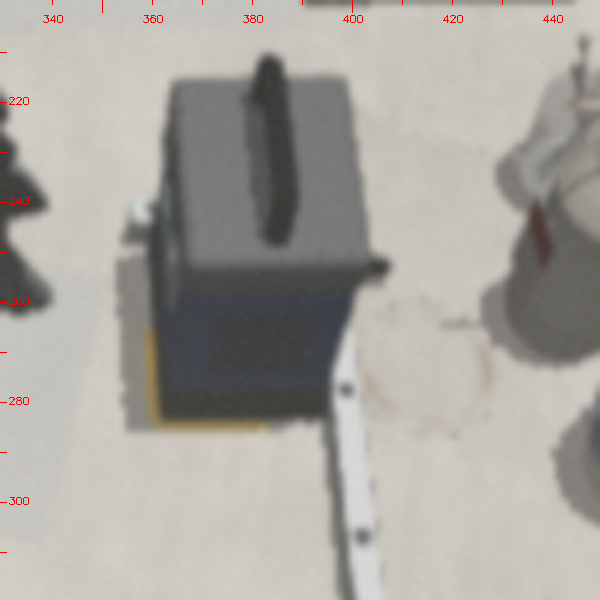

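```bash
python3 - <<'E'
from cell import arm
print(arm.job_done())
E
```

```text
the job is handed in; nothing more can be done
None
```

The battery pack is in its charging corner, upright and flush against both rails as far as the last pictures show. I handed the job in at about 30 s of the 67 s allowed; no verdict came back.

**What I did:** I pushed low, about 30–40 mm above the bench, with half-open fingers and the tool tilted.
- **First push:** from the front until it met the long rail. Sliding took about 6 N.
- **Second push:** about 110 mm from the right until it met the short rail. Sliding took about 3–5 N, and the force rose to 11 N with no further motion.
- **Last push:** a short one from the front. It moved the tool only about 1 mm as the force rose to 14 N, so the back was already flush.

**Last checks:**
- **Position:** a corner fit made after the second push put the pack 1 mm (x) and 1.5 mm (y) from home, and 0.011 rad off square. Image residuals were up to about 2 px, so this is only good to a couple of millimetres. I did not repeat the fit after the last push.
- **Last push drift:** comparing pictures before and after it showed a shift of 0.18 px. The front lamps looked about 1 px further right, but the pack's outline and the green lamps had not moved, so I took that as image noise.
- **Bystanders:** the dropper bottle, canister and wafer carrier appear at the same pixels as at the start, judged by eye.
- **Robot:** it stands clear of everything, with about 0 N on the tool.

**Limits:** on both front pushes the wrist ran into its joint limits, so the tilt was about 27–30° instead of the 50° I first planned.

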